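# Unfasten the yellow toy tool case: keeper, then bolt

## Task

Of the two toy tool cases on the playroom bench, unfasten the yellow one: first slide its red keeper fully aside, out of the way of the blue bolt, then draw its blue bolt fully back towards the case's carrying handle, which frees the sprung lid. Leave both drawn fully open and take your hand away.

Things in the scene. Friction and masses are not known exactly. Their poses are not given: they have to be found in the camera images.
- keeper_knob (a point): On the axis of the red keeper's upright knob (cylinder, 24 mm across, 44 tall), 12 mm below its top; moves with it. It is 46 mm above the yellow case's deck (deck 70 mm above the bench); bars, cheeks and stop rise 14 mm at most above the deck. Axes are the case's: z up, -x to its carrying handle on the robot's side (within 20 deg), +x to its lid, +y left seen from the robot. Opens along +y.
- bolt_knob (a point): Same point on the blue bolt's knob (same size, height and axes). Opens along -x, towards the carrying handle. With both shut it is 50 mm in +x and 58 mm in -y from the keeper's point. Drawn 36 mm it frees the yellow lid, which springs up 40 mm at its near edge. Case 250 x 260 x 70 mm, fixed on the bench; an alike green case is beside it. Nothing ahead of the robot is over 135 mm high.
- keeper (a joint): Slide of the red keeper (flat bar 22 x 90 x 12 mm under its knob), in m: 0 shut, its bar across the bolt's path; 0.050 fully open at its stop. Starts between 0 and 0.012. The bolt can pass from 0.030 on. Friction about 2 N, no spring: it stays where it is left.
- bolt (a joint): Slide of the blue bolt (flat bar 84 x 24 x 12 mm under its knob), in m: 0 shut, 0.055 fully drawn at its stop. Starts between 0 and 0.003; the shut keeper stops it at 0.004. Friction about 2 N, no spring: it stays where it is left.

How it is judged (in metres and radians):
On the way, in this order (a step that is already met when the one before it is completed fails the run):
1. the keeper is slid aside (at least 36 mm) while the bolt is still shut (value of joint keeper above 0.036 m and value of joint bolt below 0.015 m), for 0.2 s.
2. the bolt is drawn (at least 40 mm) with the keeper aside (value of joint bolt above 0.04 m and value of joint keeper above 0.034 m), for 0.2 s.
At the end, for the whole second after the job is handed in: The keeper stands open by at least 34 mm of its 50 mm and the bolt is drawn by at least 40 mm of its 55 mm, both at rest (all of step 2 and velocity of joint bolt between -0.01 and 0.01 m/s and velocity of joint keeper between -0.01 and 0.01 m/s); the robot touches nothing.
It also fails if it takes over 48 s, if anything falls off the work surface, if the arm or the gripper's body presses on something with over 40 N, if the wrist force passes 120 N, or if a joint passes its speed limit or range.

## Robot

A 6-joint arm with a two-finger parallel gripper is mounted at the origin on the work surface. World frame = base frame: x ahead of the robot, y to its left, z up, the work surface at z = 0. Lengths are in mm, angles in rad, forces in N, time in s.
With the tool pointing down it reaches from about 375 to 975 mm from the base axis. Payload 3.8 kg.
Tool frame: the origin (TCP) lies between the finger pads; the fingertips stand 22 mm ahead of it and the grasp point (between the pads) lies 3 mm ahead of it (robot.nose_length is the distance from the TCP to the fingertips, in mm); z points along the fingers, y is the direction in which the jaws open and shut (so a half turn about z gives the same grasp; the last joint's range is limited). The gripper opens to 85 mm and grips with 20 to 120 N. Pads are 22 mm wide; open, the fingers measure 114 mm over their backs; the gripper's body (76 mm by 85 mm) begins 54 mm behind the grasp point. The pads swing forward as they close: fully open they stand 13 mm farther back than shut.
Start: joints at [1.151, 0.264, 1.604, -0, 1.274, -0.037], TCP at [252.123, 626.141, 253.28] pointing down, gripper open.
Joint ranges: [-2.63, 2.63], [-0.94, 2.18], [0.31, 2.57], [-1.31, 4.45], [0, 2.66], [-2.55, 2.55]. Speed limits (rad/s): [2.57, 2.57, 3.14, 3.14, 3.14, 3.14].

## Interface

Orientations are given as a rotation vector (axis times angle).
In Python, from plant import robot gives the robot as it stands.
- The arm moves only by the shell command python3 -m inch 'ROWS' [OPENING] [FORCE]. ROWS is a JSON object of lists of equal length, an entry for each row: "travel": the shift along the tool's x, y, z in cm, a list of three; "delta_rot": the turn, a rotation vector about the tool's x, y, z in rad, a list of three. In form: {"travel": [[dx, dy, dz], ...], "delta_rot": [[rx, ry, rz], ...]}. A call has 1 to 12 rows; each row is the pose to reach, as a shift and turn from the pose commanded when the call began, along the tool's axes at that moment; what a row does not reach only later rows make up. A row lasts 1/8 s, in which the tool goes at most 62.5 mm and 10.7 degrees, less where a joint would pass 70% of its speed; a pose out of reach is approached as far as the arm can. A call with a gripper value outside its range is refused whole. OPENING is the opening, from -1 (shut) to 1 (fully open), so that 0 is half open, set as the call begins (- or left out, the last holds). The fingers move at their own pace and stop on an object; FORCE is the grip in N (left out, the last holds). Time passes only in rows, so rows that repeat a pose let the fingers close. It gives the time, the measured TCP pose, the force and the opening at its end, in the units of the state.
- robot.observe(): the state, without advancing time (a new reading comes with each control period).
- robot.grab_frame(name): name is "scene" or "top"; returns a dict with "color" (400x640x3 uint8, blue, green, red), "mtx" (3x3 intrinsics, pixels), "k1" (the pictures are not rectified: a ray, as slopes to the right and down, at radius r is drawn at 1 + k1 r^2 times it, then the intrinsics apply), "origin" and "rotation" of the camera in the world. Camera axes: x right, y up, looking along -z (the intrinsics and any distortion apply to the point x, -y, -z); pixel columns grow to the right and rows downward; lengths in mm; the calibration is good to about 2 mm. A picture is of the moment at which its call begins. There is no depth.
- robot.sign_off(): hands the job in, once; it reports no verdict.
The state is a dict: "time": time; "qpos": joint angles; "qd": joint speeds; "joint_efforts": joint torques, N m; "position": TCP position; "eef_rot": TCP orientation; "contact_force": force on the tool from outside, world axes, zero at the start; "moment": the same for the moment, N m; "finger_gap": finger opening in mm.
Only numpy, scipy, OpenCV 4.12 (cv2) and the standard library are available. Lean on these libraries where they do the work, as an engineer would, in place of code of your own. Each camera call takes 0.05 s, during which the arm holds its last target. There are 200 camera calls.

## Working session

There is one attempt and no reset: what is moved stays moved. The work goes in short steps, Python scripts to look and compute and a shell command to move; the robot and the scene stay as the last step left them, time stands still between calls to the robot, and variables do not carry over. Pictures are saved under pics/ and viewed, about 8 in all and at most 12, crops included, and the job is handed in when it is done.

```bash
mkdir -p pics; python3 - <<'E'
from plant import robot
import cv2
for n in("top","scene"):
    f=robot.grab_frame(n); cv2.imwrite(f"pics/{n}0.png",f["color"]); print(n,f["mtx"],f["k1"],f["origin"],f["rotation"])
s=robot.observe(); print(s)
E
```

```text
top [[455.21845657   0.         319.07630119]
 [  0.         455.21845657 198.93703828]
 [  0.           0.           1.        ]] -0.0663278057692842 [337.93240685  11.00457907 952.23207671] [ 0.17888871 -0.18065739 -1.61453238]
scene [[399.46039627   0.         315.55669245]
 [  0.         399.46039627 200.16937339]
 [  0.           0.           1.        ]] 0.008436988200032188 [979.88648314 604.48113428 610.87724156] [0.41603745 1.19810314 2.2484346 ]
{'time': 0.1, 'qpos': array([ 1.15111981e+00,  2.64681713e-01,  1.60525277e+00,  3.76289720e-05,
        1.27366747e+00, -3.68936238e-02]), 'qd': array([-0.00037102, -0.0024319 , -0.00024454,  0.00036923,  0.00116114,
       -0.00083915]), 'joint_efforts': array([ 3.89337329e-04, -5.16705287e+01, -3.68591416e+01, -8.74459920e-05,
        6.40290484e-03,  3.62420144e-05]), 'position': array([251.85253588, 625.59643841, 252.07554886]), 'eef_rot': array([-5.97533428e-01, -3.08374316e+00,  3.06104764e-03]), 'contact_force': array([ 0.54151911,  0.30289022, -0.38158653]), 'moment': array([0.00319476, 0.02328761, 0.0260261 ]), 'finger_gap': 85.3921317253036}
```

View pics/top0.png

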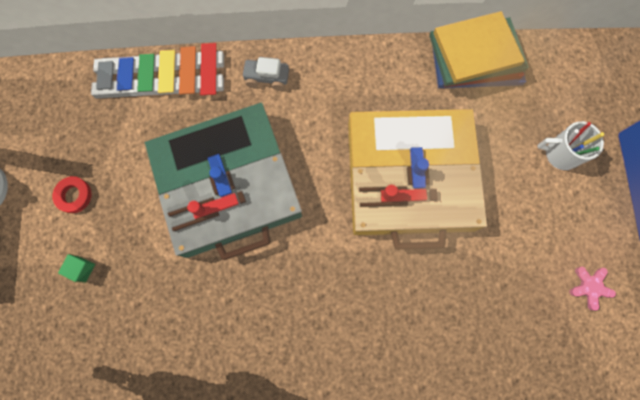

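View pics/scene0.png

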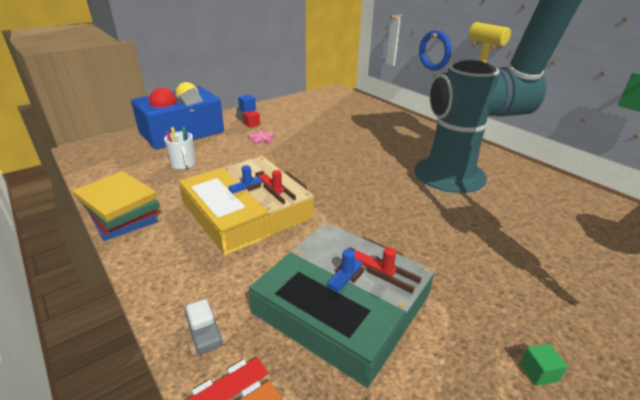

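The top view shows the yellow case on the right, with its red knob near (391,190), blue knob near (417,155) and front edge at row ~230. In the scene view, the knobs are near (277,180) and (247,175). I'll enlarge both.

```bash
cat > h.py <<'E'
import numpy as np, cv2
from plant import robot
from scipy.spatial.transform import Rotation as R
def ray(f,p):
    d=(np.array(p,float)-f["mtx"][:2,2])/f["mtx"][0,0]; u=d.copy()
    for _ in range(20): u=d/(1+f["k1"]*(u@u))
    return np.array(f["origin"]), R.from_rotvec(f["rotation"]).apply([u[0],-u[1],-1])
def plane(f,p,z):
    o,d=ray(f,p); return o+d*(z-o[2])/d[2]
def tri(f1,p1,f2,p2):
    o,d=ray(f1,p1);q,e=ray(f2,p2)
    s=np.linalg.lstsq(np.c_[d,-e],q-o,rcond=None)[0]; a=o+d*s[0];b=q+e*s[1]
    return (a+b)/2,np.linalg.norm(a-b)
def pix(f,P):
    v=R.from_rotvec(f["rotation"]).inv().apply(np.array(P)-f["origin"]); u=np.array([v[0],-v[1]])/-v[2]
    return u*(1+f["k1"]*(u@u))*f["mtx"][0,0]+f["mtx"][:2,2]
E
python3 - <<'E'
import cv2,numpy as np
a=cv2.imread("pics/top0.png")[135:235,340:490]; b=cv2.imread("pics/scene0.png")[150:250,175:325]
a,b=[cv2.resize(i,None,fx=5,fy=5,interpolation=cv2.INTER_CUBIC)[:300 if k else 500] for k,i in ((0,a),(1,b))]
cv2.imwrite("pics/c1.png",np.vstack([cv2.resize(a,(750,500))[:330],b[:270]]))
E
```

```text
(no output)
```

View pics/c1.png

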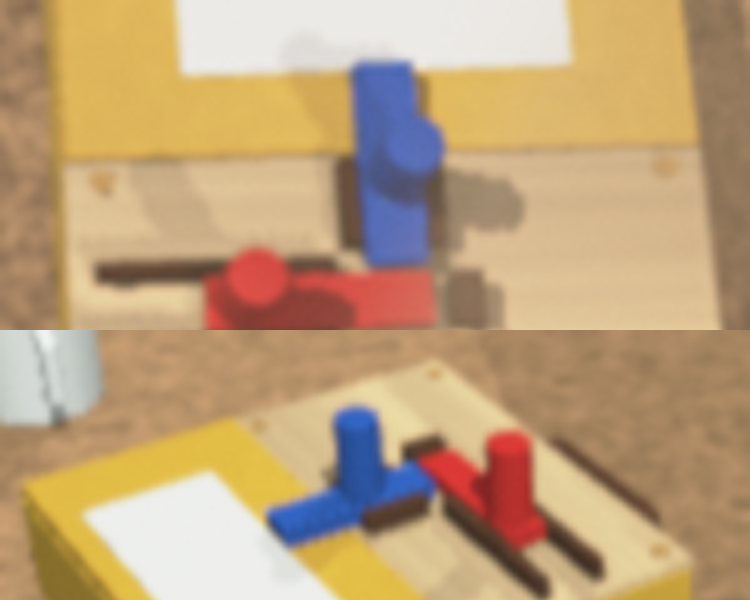

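Enlarged top view: red knob disc at (391.4,190.4), blue at (422.6,164.0). In the scene view, the knob tops are at (276.8,172.2) and (246.4,167.0).

```bash
python3 - <<'E'
from h import *
t=robot.grab_frame("top"); s=robot.grab_frame("scene")
for n,a,b in(("red",(391.4,190.4),(276.8,172.2)),("blue",(422.6,164),(246.4,167))):
    print(n,plane(t,a,128).round(1),plane(s,b,128).round(1),tri(t,a,s,b))
A=plane(t,(340+62/5,135+158/5),70);B=plane(t,(480,135+147/5),70);print(A,B,np.degrees(np.arctan2((A-B)[1],(A-B)[0]))-90)
# screws
for p in((102,182),(665,167)): print(plane(t,(340+p[0]/5,135+p[1]/5),70))
r=R.from_rotvec(robot.observe()["eef_rot"]); print(r.as_matrix().round(3))
E
```

```text
red [ 537.9 -130.6  128. ] [ 541.7 -124.9  128. ] (array([ 538.47814387, -130.99610604,  124.22435601]), np.float64(0.7773168333029458))
blue [ 586.3 -194.5  128. ] [ 588.9 -190.7  128. ] (array([ 586.94343889, -194.99772264,  125.48944491]), np.float64(0.24427383436766642))
[605.51417123 -65.9883026   70.        ] [ 597.11412331 -326.69585246   70.        ] -1.84544271741143
[594.58917634 -81.43264978  70.        ]
[ 589.35783799 -311.11363558   70.        ]
[[-0.928  0.373 -0.001]
 [ 0.373  0.928 -0.001]
 [ 0.    -0.001 -1.   ]]
```

```bash
python3 -m inch '{"travel":[[-54.8,-59.4,0],[-54.8,-59.4,0],[-54.8,-59.4,0],[-54.8,-59.4,0],[-54.8,-59.4,0],[-54.8,-59.4,0],[-54.8,-59.4,0],[-54.8,-59.4,0],[-54.8,-59.4,0],[-54.8,-59.4,0],[-54.8,-59.4,0],[-54.8,-59.4,0]],"delta_rot":[[0,0,-0.352],[0,0,-0.352],[0,0,-0.352],[0,0,-0.352],[0,0,-0.352],[0,0,-0.352],[0,0,-0.352],[0,0,-0.352],[0,0,-0.352],[0,0,-0.352],[0,0,-0.352],[0,0,-0.352]]}' 0.4 40
cat > st.py <<'E'
from h import *
import sys
s=robot.observe(); M=R.from_rotvec(s["eef_rot"]).as_matrix()
print(s["time"],s["position"].round(1),"gap",round(s["finger_gap"],1),s["contact_force"].round(1)); print(M.round(3))
if len(sys.argv)>1: print("tool cm",(M.T@(np.array(sys.argv[1:4],float)-s["position"])/10).round(2),"yaw y",np.degrees(np.arctan2(M[1,1],M[0,1])))
E
python3 st.py 538.2 -130 200
```

```text
time: 1.7
position: [518.3, -77.2, 253.4]
eef_rot: [0.049, 3.141, 0.0]
contact_force: [0.8, -0.4, -0.3]
finger_gap: 59.6
1.7 [518.3 -77.2 253.4] gap 59.6 [ 0.8 -0.4 -0.3]
[[-1.     0.031  0.001]
 [ 0.031  1.     0.   ]
 [-0.001  0.    -1.   ]]
tool cm [-2.15 -5.21  5.34] yaw y 88.21280148727125
```

```bash
python3 -m inch '{"travel":[[-2.1,-5.2,5],[-2.1,-5.2,5],[-2.1,-5.2,5],[-2.1,-5.2,5]],"delta_rot":[[0,0,0],[0,0,0],[0,0,0],[0,0,0]]}' >/dev/null
python3 st.py 538.2 -130 119
python3 - <<'E'
from h import *
o=[]
for n,P in(("top",(538,-130,128)),("scene",(538,-130,128))):
    f=robot.grab_frame(n);x,y=pix(f,P).astype(int);x-=75;y-=60;o.append(cv2.resize(f["color"][y:y+100,x:x+150],None,fx=4,fy=3,interpolation=cv2.INTER_CUBIC) if 0 else cv2.resize(f["color"][y:y+110,x:x+140],None,fx=2.8,fy=2.8,interpolation=cv2.INTER_CUBIC));print(n,x,y)
cv2.imwrite("pics/c2.png",np.hstack(o))
E
```

```text
2.2 [ 537.7 -126.7  204.3] gap 59.9 [ 0.1 -0.   0. ]
[[-1.     0.03   0.001]
 [ 0.03   1.     0.   ]
 [-0.001  0.    -1.   ]]
tool cm [-0.05 -0.33  8.53] yaw y 88.29921192465322
top 316 130
scene 201 110
```

View pics/c2.png

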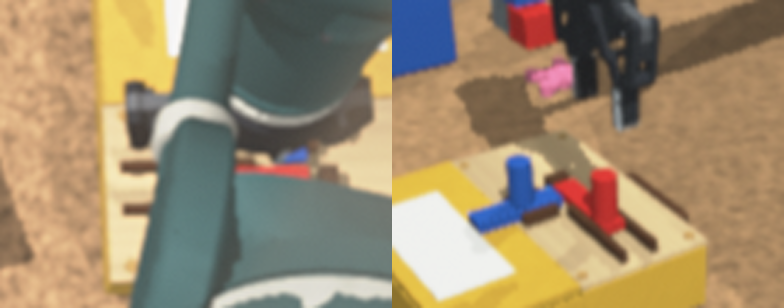

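In the scene view the two fingers, at about (585,85) and (625,115) in the crop, straddle the red knob's column (604). The arm blocks the top view. Descending to the keeper.

```bash
python3 -m inch '{"travel":[[0,-0.3,2],[0,-0.3,4],[0,-0.3,6],[0,-0.3,7.5],[0,-0.3,8.5],[0,-0.3,8.5],[0,-0.3,8.5]],"delta_rot":[[0,0,0],[0,0,0],[0,0,0],[0,0,0],[0,0,0],[0,0,0],[0,0,0]]}'
python3 -m inch '{"travel":[[0,0,0],[0,0,0],[0,0,0],[0,0,0],[0,0,0],[0,0,0],[0,0,0],[0,0,0]],"delta_rot":[[0,0,0],[0,0,0],[0,0,0],[0,0,0],[0,0,0],[0,0,0],[0,0,0],[0,0,0]]}' -1 40
python3 st.py
```

```text
time: 3.18
position: [537.8, -130.9, 119.0]
eef_rot: [0.048, 3.14, -0.0]
contact_force: [-0.1, 0.1, -1.2]
finger_gap: 60.0
time: 4.18
position: [537.7, -130.9, 119.0]
eef_rot: [0.048, 3.14, -0.0]
contact_force: [-2.1, -0.3, 6.2]
finger_gap: 23.2
4.175 [ 537.7 -130.9  119. ] gap 23.2 [-2.1 -0.3  6.2]
[[-1.     0.031  0.001]
 [ 0.031  1.    -0.   ]
 [-0.001 -0.    -1.   ]]
```

```bash
python3 -m inch '{"travel":[[0,0.5,0],[0,1,0],[0,1.5,0],[0,2,0],[0,2.5,0],[0,3,0],[0,3.5,0],[0,3.9,0],[0,4.2,0],[0,4.2,0]],"delta_rot":[[0,0,0],[0,0,0],[0,0,0],[0,0,0],[0,0,0],[0,0,0],[0,0,0],[0,0,0],[0,0,0],[0,0,0]]}'
python3 -m inch '{"travel":[[0,0.1,0],[0,0.2,0],[0,0.3,0],[0,0.3,0]],"delta_rot":[[0,0,0],[0,0,0],[0,0,0],[0,0,0]]}'
```

```text
time: 5.42
position: [538.6, -89.1, 118.9]
eef_rot: [0.048, 3.141, -0.001]
contact_force: [-2.7, 0.1, 5.6]
finger_gap: 22.8
time: 5.92
position: [538.7, -86.4, 119.0]
eef_rot: [0.048, 3.141, -0.002]
contact_force: [-1.6, -1.0, 6.7]
finger_gap: 23.0
```

```bash
python3 -m inch '{"travel":[[0,0.1,0],[0,0.2,0],[0,0.3,0],[0,0.3,0]],"delta_rot":[[0,0,0],[0,0,0],[0,0,0],[0,0,0]]}'
```

```text
time: 6.42
position: [538.7, -85.8, 119.0]
eef_rot: [0.047, 3.141, -0.009]
contact_force: [-2.9, -10.6, 5.8]
finger_gap: 23.4
```

Reached the stop: -10 N along y, after about 45 mm of travel. Releasing and rising.

```bash
python3 -m inch '{"travel":[[0,-0.25,0],[0,-0.25,0],[0,-0.25,0],[0,-0.25,0],[0,-0.25,0],[0,-0.25,0]],"delta_rot":[[0,0,0],[0,0,0],[0,0,0],[0,0,0],[0,0,0],[0,0,0]]}' 0.3
python3 -m inch '{"travel":[[0,0,-2],[0,0,-5],[0,0,-8],[0,0,-8],[0,0,-8]],"delta_rot":[[0,0,0],[0,0,0],[0,0,0],[0,0,0],[0,0,0]]}'
python3 st.py 586.7 -194.5 200
python3 - <<'E'
from h import *
f=robot.grab_frame("scene");cv2.imwrite("pics/c3.png",cv2.resize(f["color"][120:270,150:350],None,fx=4,fy=4,interpolation=cv2.INTER_CUBIC))
E
```

```text
time: 7.18
position: [538.7, -85.2, 118.3]
eef_rot: [0.048, 3.141, 0.0]
contact_force: [0.5, -0.0, 0.1]
finger_gap: 55.3
time: 7.8
position: [538.2, -85.2, 197.6]
eef_rot: [-0.048, -3.14, -0.0]
contact_force: [0.3, -0.0, -0.7]
finger_gap: 55.7
7.8 [538.2 -85.2 197.6] gap 55.7 [ 0.3 -0.  -0.7]
[[-1.     0.031 -0.001]
 [ 0.031  1.     0.   ]
 [ 0.001  0.    -1.   ]]
tool cm [ -5.18 -10.78  -0.25] yaw y 88.23857853868907
```

View pics/c3.png

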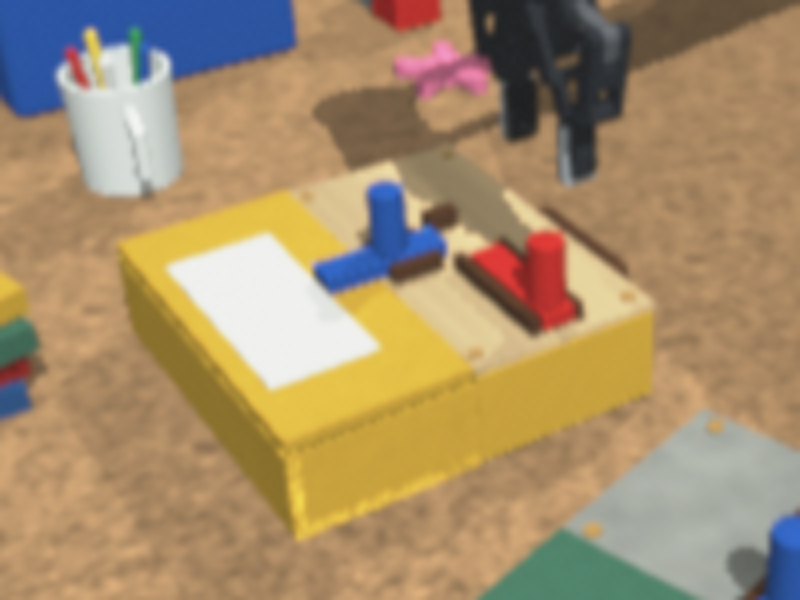

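The keeper is fully open: the red knob at (545,265) sits at its stop and clears the bolt's path. The bolt is still shut, with its knob at (385,215). Moving to the bolt.

```bash
python3 -m inch '{"travel":[[-2.5,-5,0],[-5.2,-10.8,0],[-5.2,-10.8,0],[-5.2,-10.8,0],[-5.2,-10.8,0],[-5.2,-10.8,2],[-5.2,-10.8,4],[-5.2,-10.8,6],[-5.2,-10.8,7.9],[-5.2,-10.8,7.9],[-5.2,-10.8,7.9]],"delta_rot":[[0,0,0],[0,0,0],[0,0,0],[0,0,0],[0,0,0],[0,0,0],[0,0,0],[0,0,0],[0,0,0],[0,0,0],[0,0,0]]}'
python3 -m inch '{"travel":[[0,0,0],[0,0,0],[0,0,0],[0,0,0],[0,0,0],[0,0,0],[0,0,0],[0,0,0]],"delta_rot":[[0,0,0],[0,0,0],[0,0,0],[0,0,0],[0,0,0],[0,0,0],[0,0,0],[0,0,0]]}' -1 40
python3 st.py
```

```text
time: 9.22
position: [587.7, -195.0, 119.5]
eef_rot: [0.049, 3.141, -0.0]
contact_force: [0.0, -0.0, 0.3]
finger_gap: 55.2
time: 10.22
position: [588.1, -195.3, 120.5]
eef_rot: [0.048, 3.139, -0.001]
contact_force: [-1.1, -0.1, 6.1]
finger_gap: 23.0
10.225 [ 588.1 -195.3  120.5] gap 23.0 [-1.1 -0.1  6.1]
[[-1.     0.031  0.002]
 [ 0.031  1.    -0.001]
 [-0.002 -0.001 -1.   ]]
```

Gripped. The bolt draws along case -x, which is tool +x, by about 52–55 mm.

```bash
python3 -m inch '{"travel":[[0.5,0,0],[1,0,0],[1.5,0,0],[2,0,0],[2.5,0,0],[3,0,0],[3.5,0,0],[4,0,0],[4.5,0,0],[4.9,0,0],[4.9,0,0]],"delta_rot":[[0,0,0],[0,0,0],[0,0,0],[0,0,0],[0,0,0],[0,0,0],[0,0,0],[0,0,0],[0,0,0],[0,0,0],[0,0,0]]}'
python3 -m inch '{"travel":[[0.1,0,0],[0.2,0,0],[0.3,0,0],[0.3,0,0]],"delta_rot":[[0,0,0],[0,0,0],[0,0,0],[0,0,0]]}'
```

```text
time: 11.6
position: [538.7, -194.2, 120.5]
eef_rot: [0.048, 3.139, -0.003]
contact_force: [0.2, -2.6, 6.0]
finger_gap: 22.9
time: 12.1
position: [536.1, -194.1, 120.5]
eef_rot: [0.048, 3.139, -0.003]
contact_force: [1.8, -2.4, 6.0]
finger_gap: 22.9
```

```bash
python3 -m inch '{"travel":[[0.1,0,0],[0.2,0,0],[0.3,0,0],[0.3,0,0]],"delta_rot":[[0,0,0],[0,0,0],[0,0,0],[0,0,0]]}'
```

```text
time: 12.6
position: [533.2, -194.0, 120.5]
eef_rot: [0.048, 3.139, -0.003]
contact_force: [2.0, -2.3, 6.5]
finger_gap: 22.8
```

```bash
python3 -m inch '{"travel":[[0.1,0,0],[0.2,0,0],[0.2,0,0]],"delta_rot":[[0,0,0],[0,0,0],[0,0,0]]}'
python3 - <<'E'
from h import *
f=robot.grab_frame("scene");cv2.imwrite("pics/c4.png",cv2.resize(f["color"][120:270,150:350],None,fx=4,fy=4,interpolation=cv2.INTER_CUBIC))
E
```

```text
time: 12.98
position: [532.8, -194.0, 120.5]
eef_rot: [0.049, 3.135, -0.003]
contact_force: [6.5, -2.2, 2.5]
finger_gap: 23.2
```

View pics/c4.png

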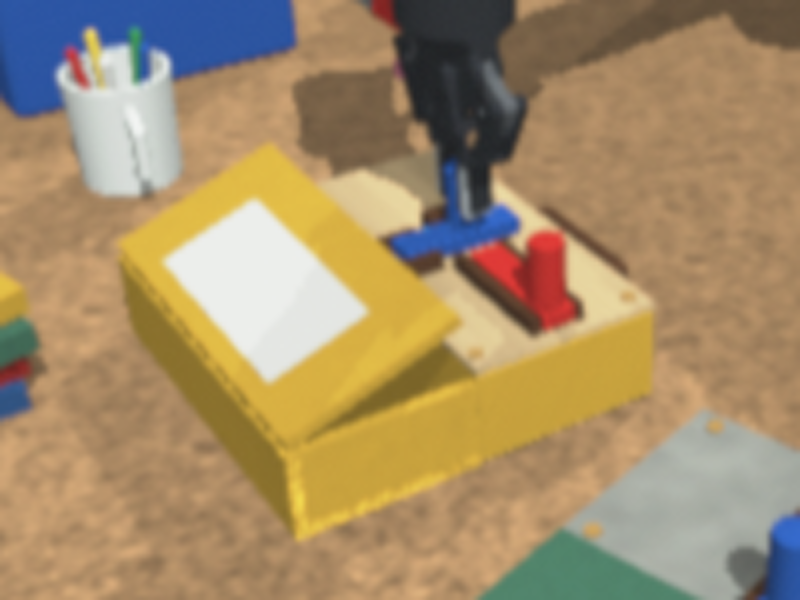

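The lid has sprung up, the bolt (knob at 460,190) is at its stop, and the keeper at (545,265) is still open. Releasing and retreating.

```bash
python3 -m inch '{"travel":[[-0.2,0,0],[-0.2,0,0],[-0.2,0,0],[-0.2,0,0],[-0.2,0,0],[-0.2,0,0]],"delta_rot":[[0,0,0],[0,0,0],[0,0,0],[0,0,0],[0,0,0],[0,0,0]]}' 0.3
python3 -m inch '{"travel":[[0,0,-2],[0,0,-5],[0,0,-9],[0,0,-12],[0,0,-12],[0,0,-12],[0,0,-12]],"delta_rot":[[0,0,0],[0,0,0],[0,0,0],[0,0,0],[0,0,0],[0,0,0],[0,0,0]]}'
python3 - <<'E'
from h import *
f=robot.grab_frame("scene");cv2.imwrite("pics/c5.png",cv2.resize(f["color"][120:270,150:350],None,fx=4,fy=4,interpolation=cv2.INTER_CUBIC))
E
```

```text
time: 13.78
position: [532.3, -193.2, 119.3]
eef_rot: [-0.048, -3.141, -0.0]
contact_force: [0.4, 0.2, -0.5]
finger_gap: 55.9
time: 14.65
position: [531.3, -192.7, 237.3]
eef_rot: [-0.048, -3.138, -0.002]
contact_force: [-0.7, 0.0, -0.7]
finger_gap: 55.1
```

View pics/c5.png

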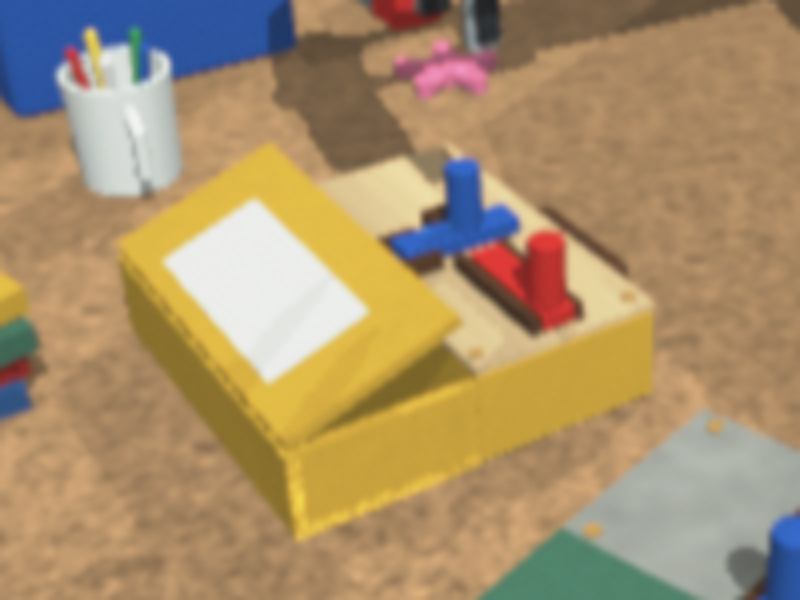

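The gripper is clear. The lid is up, the bolt knob at (462,195) is fully drawn and the keeper at (545,265) is open.

```bash
python3 -c "
from plant import robot
robot.sign_off()"
```

```text
the job is handed in; nothing more can be done
```

The yellow case is unfastened: I slid the red keeper about 45 mm to its stop, then drew the blue bolt about 55 mm to its stop, and the lid sprang up. I felt each stop as a rise in contact force, about 10 N on the keeper and 6.5 N on the bolt.

The last picture shows both drawn fully open, with the gripper well clear above the case and contact forces under 1 N. I handed the job in just after 14.7 s on the robot's clock, against the 48 s limit. No check failed. The top view was blocked by the arm once it was over the case, so the later checks used only the scene camera and the force readings.

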